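# Set up a drip coffee filter for one cup

### The arm

A 6-joint arm with a two-finger parallel gripper is mounted at the origin on a cart in front of the work surface, level with it; the furniture and walls round the work are solid. World frame = base frame: x ahead of the robot, y to its left, z up, the work surface at z = 0. Lengths are in m, angles in rad, forces in N, time in s.
With the tool pointing down it reaches from about 0.35 to 0.875 m from the base axis. Payload 4.2 kg.
Tool frame: the origin (TCP) lies at the very end of the fingers, on their centre line; the grasp point (between the pads) lies 19 mm behind it; z points along the fingers, y is the line along which they close (so a half turn about z gives the same grasp; the last joint's range is limited). The gripper opens to 87 mm and grips with 3 to 60 N. Pads are 19 mm wide; open, the fingers measure 117 mm over their backs; the gripper's body (75 mm by 190 mm) begins 51 mm behind the grasp point.
Start: joints at [1.373, 0.385, 0.008, 0, -1.194, -0.259], TCP at [0.276, 0.561, 0.223] pointing down, gripper open.
Joint ranges: [-3.14, 3.14], [-1.21, 2.06], [-1.07, 1.41], [-3.16, 2.05], [-2.99, -0.16], [-3.1, 3.1]. Speed limits (rad/s): [2.79, 2.79, 3.14, 3.14, 3.14, 3.14].

### API

Orientations are given as a unit quaternion [x, y, z, w].
In Python, from workcell import arm gives the robot as it stands.
- The arm moves only by the tool carry_out, never from a script. Its argument "plan" is a list of rows, each a list of 7 numbers: the shift along the tool's x, y, z in mm, then the turn, a rotation vector about the tool's x, y, z in rad, then the opening, from 0 (shut) to 1 (fully open). In form: [[x, y, z, wx, wy, wz, hand], ...]. A call has 1 to 10 rows; each row is the pose to reach, as a shift and turn from the pose commanded when the call began, along the tool's axes at that moment; what a row does not reach only later rows make up. A row lasts 1/12 s, in which the tool goes at most 41.7 mm and 7.16 degrees, less where a joint would pass 70% of its speed; a pose out of reach is approached as far as the arm can. A call with a gripper value outside its range is refused whole. The fingers move at their own pace and stop on an object; "force" is the grip in N (left out, the last holds). Time passes only in rows, so rows that repeat a pose let the fingers close. It gives the time, the measured TCP pose, the force, the opening and the grip force at its end, in the units of the state.
- arm.get_obs(): the state, without advancing time (a new reading comes with each control period).
- arm.read_camera(name): name is "side" or "top"; returns a dict with "pixels" (400x640x3 uint8, red, green, blue), "fov_y" (degrees; the focal length in pixels is half the picture's height over the tangent of half this angle, whatever the lens; pixels are square), "cx", "cy" (the principal point, pixels), "T" (4x4, takes a point from camera to world coordinates). Camera axes: x right, y down, z forward; pixel columns grow to the right and rows downward; lengths in m; the calibration is good to about 2 mm. A picture is of the moment at which its call begins. There is no depth.
- arm.finish_job(): hands the job in; it is judged then, once.
The state is a dict: "clock": time; "q": joint angles; "joint_velocities": joint speeds; "joint_torque": joint torques, N m; "tcp_pos": TCP position; "eef_rot": TCP orientation; "contact_force": force on the tool from outside, world axes, zero at the start; "moment": the same for the moment, N m; "gripper_width": finger opening in m; "grip_force": force on a finger pad.
Only numpy, scipy, OpenCV 4.12 (cv2) and the standard library are available. Lean on these libraries where they do the work, as an engineer would, in place of code of your own. Each camera call takes 0.05 s, during which the arm holds its last target. There are 200 camera calls.

### The job

Two steel drip coffee filters, a small and a big one, were washed up together; set up the small one for a cup of coffee, building it from the bottom up: first stand the grey cup in the recess of the wooden coaster, then seat the small filter on the cup, then put the small press down inside the filter, and last close it with the small lid. Every piece should sit level and fully home; set each one down rather than letting it drop, and leave the three parts of the big filter where they are.

Things in the scene. Friction and masses are not known exactly. Their poses are not given: they have to be found in the camera images.
- coaster: Round wooden coaster, 110 mm across, 13 mm high, with a flat round recess in its top, 67 mm across; the recess floor is 9 mm above the worktop. It does not slide. Round; origin: centre of underside, z up. The cup's place.
- cup: Dark grey handleless stoneware cup, 80 mm high, open at the top; outside 52 mm across at the foot, 62 mm at 30 mm up, 65 mm at 50 mm up, 69 mm at the rim; mouth 63 mm wide inside. Stands upright on its foot. 0.2 kg. Round; origin: centre of underside, z up.
- small_filter: Body of the smaller of two steel drip filters: round open chamber, 62 mm outside, 58 inside, on a flat brim 90 mm wide. Stands on a tapered collar (48 mm wide below, 57 under the brim) that fits loosely in the cup's mouth. Heights above origin, mm: brim 8 (underside, rests on the cup's rim) to 12, chamber floor 12, chamber rim 56. 0.12 kg. Round; origin: centre of underside, z up.
- small_press: Press of the small filter: perforated steel disc, 49 mm wide, 5 thick, with a thin upright stem and a dark knob, 15 mm wide, 46 to 62 mm above origin. Stands on its disc. In the filter the disc lies on the chamber floor and the knob stands 2 to 18 mm above the chamber rim. 0.05 kg. Round; origin: centre of underside, z up.
- small_lid: Lid of the small filter: steel, 75 mm wide, hollow dome, dark knob 17 mm wide, 35 to 49 mm above origin. Stands on its skirt. On the filter the skirt (7 mm deep, 70 mm inside) goes round the chamber, the ring inside it, 7 mm above origin, rests on the chamber rim, and the dome (hollow up to 28 mm) clears the press's knob. 0.06 kg. Round; origin: centre of underside, z up.
- big_filter: Body of the bigger steel filter, same form as the small one: chamber 82 mm across, brim 114 mm across, 68 mm high. Not used; stays where it is. Round; origin: centre of underside, z up.
- big_press: Press of the bigger filter, same form as the small one: disc 69 mm across, 74 mm high to the top of its knob. Not used; stays where it is. Round; origin: centre of underside, z up.
- big_lid: Lid of the bigger filter, same form as the small one: 95 mm across the skirt, 49 mm high to the top of its knob. Not used; stays where it is. Round; origin: centre of underside, z up.

How it is judged:
By the outcome, as a careful person would: the job done as asked, in the order asked, and still so for the second after the job is handed in, with the robot touching nothing.
It also fails if it takes over 112 s, if anything falls off the work surface, if the arm or the gripper's body presses on something with over 40 N, if the wrist force passes 120 N, or if a joint passes its speed limit or range.

## Working session

There is one attempt and no reset: what is moved stays moved. The work goes in short steps, Python scripts to look and compute and a tool call to move; the robot and the scene stay as the last step left them, time stands still between calls to the robot, and variables do not carry over. Pictures are saved under pics/ and viewed, at most 18 in all, crops included, and the job is handed in when it is done.

Besides the shell and the picture viewer there is one more tool, called as a command line: name --pt "numbers of a row" for each row, then --argument value for the rest. carry_out: Moves the arm, as the interface text tells. Its arguments: {"type":"object","properties":{"plan":{"type":"array"},"force":{"type":"number"}},"required":["plan"]}

```bash
mkdir -p pics; python3 - <<'E'
from workcell import arm
import cv2,numpy as np
o=arm.get_obs();print(o)
for n in("side","top"):
    d=arm.read_camera(n);cv2.imwrite(f"pics/{n}0.png",d["pixels"][:,:,::-1]);print(n,d["fov_y"],d["cx"],d["cy"],d["T"].round(4).tolist(), [k for k in d])
E
```

```text
{'clock': 0.0, 'q': array([ 1.37259360e+00,  3.85545097e-01,  6.63328904e-03, -5.03196677e-04,
       -1.19400703e+00, -2.58629137e-01]), 'joint_velocities': array([-0.0007967 ,  0.00282575,  0.0005626 , -0.00174772, -0.0006559 ,
       -0.00234093]), 'joint_torque': array([ 1.61342189e-05, -3.90667391e+01,  1.87401402e+01,  4.21991944e+00,
        1.08325822e-02, -2.07118533e-04]), 'tcp_pos': array([0.27539198, 0.56038367, 0.22146882]), 'eef_rot': array([ 9.74004708e-01, -2.26525158e-01, -2.01684796e-04,  1.06783397e-03]), 'contact_force': array([ 0.28479827, -1.00300719, -0.3083373 ]), 'moment': array([ 0.02284841, -0.03014616, -0.03146883]), 'grip_force': 0.0, 'gripper_width': 0.08712339747820982}
side 46.88086640032428 318.78310464192907 203.28995166507374 [[0.8367, -0.2772, 0.4723, -0.0141], [-0.5475, -0.4423, 0.7104, -0.7467], [0.012, -0.853, -0.5219, 0.6404], [0.0, 0.0, 0.0, 1.0]] ['pixels', 'fov_y', 'cx', 'cy', 'T']
top 46.1582390354244 324.53998444594185 205.79205054214023 [[0.006, -0.9931, 0.1168, 0.4148], [-1.0, -0.0066, -0.0045, 0.0775], [0.0052, -0.1167, -0.9932, 1.1357], [0.0, 0.0, 0.0, 1.0]] ['pixels', 'fov_y', 'cx', 'cy', 'T']
```

View pics/side0.png

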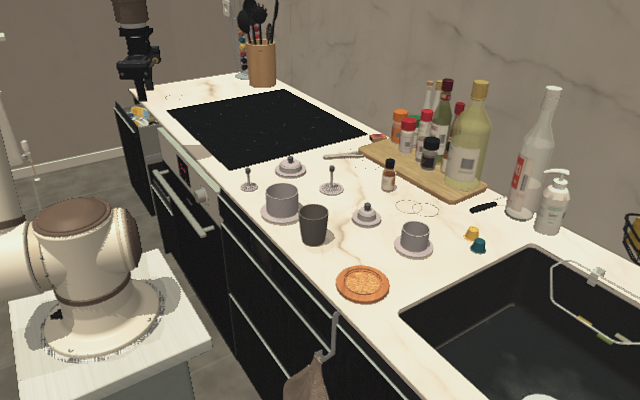

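View pics/top0.png

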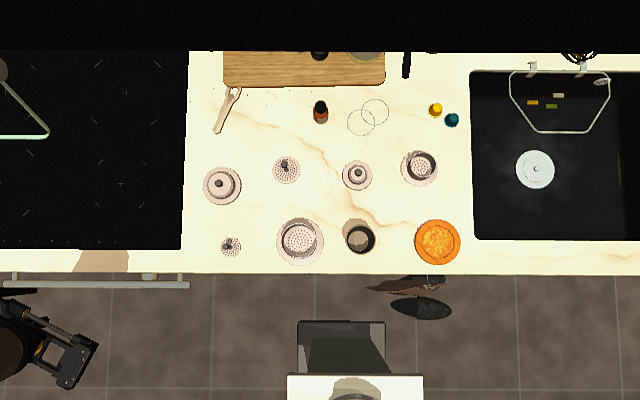

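The side view shows the coaster (362,284), cup (314,225), small filter (415,238), small lid (366,213) and small press (249,180). In the top view they are at (437,242), (360,237), (420,167), (357,174) and (231,246). Next I'll look at enlarged crops and pixel values.

```bash
python3 - <<'E'
import cv2,numpy as np
t=cv2.imread("pics/top0.png");s=cv2.imread("pics/side0.png")
a=cv2.resize(t[140:275,205:470],None,fx=3,fy=3,interpolation=cv2.INTER_NEAREST)
cv2.imwrite("pics/topc.png",a)
b=cv2.resize(s[150:310,235:445],None,fx=3.7,fy=3.7,interpolation=cv2.INTER_NEAREST);cv2.imwrite("pics/sidec.png",b[:600,:800])
E
```

```text
(no output)
```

View pics/topc.png

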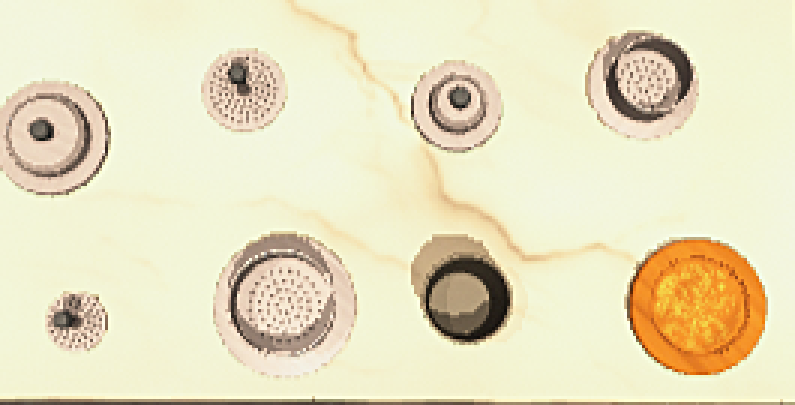

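View pics/sidec.png

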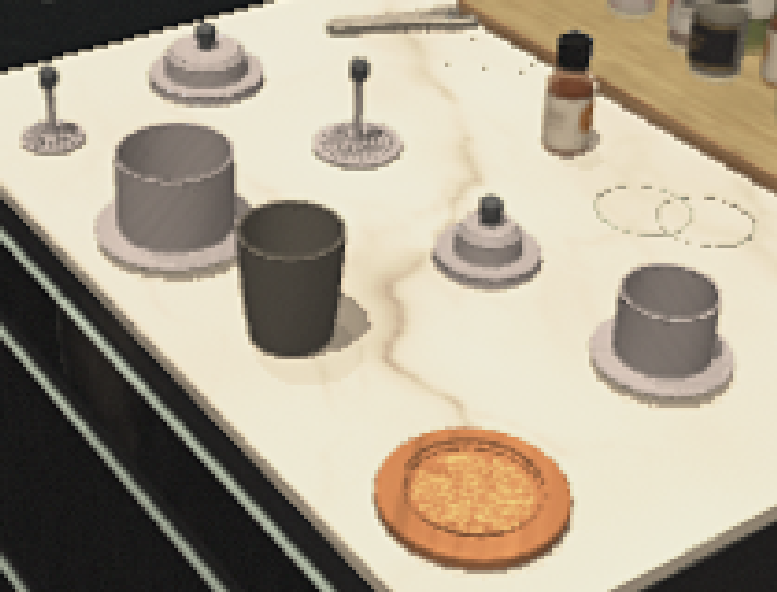

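The crops show all eight pieces upright. In the top crop there is a shadow to the upper left of the cup. Next come masks and ray casting.

```bash
cat > h.py <<'E'
import cv2,numpy as np
def ray(d,uv,z):
    f=200/np.tan(np.radians(d["fov_y"]/2));T=d["T"]
    r=T[:3,:3]@np.array([(uv[0]-d["cx"])/f,(uv[1]-d["cy"])/f,1]);o=T[:3,3]
    return o+r*(z-o[2])/r[2]
def proj(d,P):
    f=200/np.tan(np.radians(d["fov_y"]/2));T=d["T"];c=T[:3,:3].T@(np.asarray(P)-T[:3,3])
    return np.array([f*c[0]/c[2]+d["cx"],f*c[1]/c[2]+d["cy"]])
def circ(P):
    A=np.c_[2*P[:,:2],np.ones(len(P))];s=np.linalg.lstsq(A,(P[:,:2]**2).sum(1),rcond=None)[0]
    return s[:2],np.sqrt(s[2]+s[0]**2+s[1]**2)
def hullfit(d,m,z):
    """largest blob of mask -> hull -> world circle at height z"""
    c=max(cv2.findContours(m.astype(np.uint8),cv2.RETR_EXTERNAL,cv2.CHAIN_APPROX_NONE)[0],key=cv2.contourArea)
    P=np.array([ray(d,p,z) for p in cv2.convexHull(c)[:,0,:].astype(float)])
    return circ(P)
E
python3 - <<'E'
import cv2
t=cv2.imread("pics/top0.png");s=cv2.imread("pics/side0.png")
for n,im,pts in(("top",t,dict(bg=(390,210),steelbrim=(405,182),lid=(345,178),lidR=(369,178),press=(222,240),cupin=(355,240),cupwall=(372,240),shadow=(345,222),filtshadow=(415,151),coaster=(420,245),knob=(358,172),pk=(226,246))),
 ("side",s,dict(bg=(340,250),brim=(400,248),cham=(415,245),press=(245,186),cup=(314,230),shadow=(330,237),lid=(357,220),knob=(367,207),pknob=(248,170)))):
    for k,p in pts.items(): print(n,k,im[p[1],p[0]].tolist(),cv2.cvtColor(im[p[1]:p[1]+1,p[0]:p[0]+1],cv2.COLOR_BGR2HSV)[0,0].tolist())
E
```

```text
top bg [223, 245, 242] [34, 23, 245]
top steelbrim [217, 250, 246] [34, 34, 250]
top lid [195, 216, 238] [15, 46, 238]
top lidR [190, 213, 235] [15, 49, 235]
top press [203, 241, 239] [32, 40, 241]
top cupin [125, 158, 182] [17, 80, 182]
top cupwall [27, 33, 37] [18, 69, 37]
top shadow [158, 203, 222] [21, 74, 222]
top filtshadow [119, 135, 165] [10, 71, 165]
top coaster [33, 116, 218] [13, 216, 218]
top knob [102, 116, 122] [21, 42, 122]
top pk [124, 138, 148] [18, 41, 148]
side bg [193, 221, 234] [20, 45, 234]
side brim [182, 196, 213] [14, 37, 213]
side cham [108, 114, 124] [11, 33, 124]
side press [136, 145, 157] [13, 34, 157]
side cup [58, 65, 71] [16, 47, 71]
side shadow [129, 150, 165] [17, 56, 165]
side lid [176, 187, 204] [12, 35, 204]
side knob [62, 64, 66] [15, 15, 66]
side pknob [75, 78, 79] [23, 13, 79]
```

```bash
python3 - <<'E'
import cv2,numpy as np
from workcell import arm
from h import *
D={n:arm.read_camera(n) for n in("top","side")}
def go(name,cam,box,fn,z,R):
    im=D[cam]["pixels"].astype(int);m=np.zeros(im.shape[:2],bool);x0,y0,x1,y1=box
    m[y0:y1,x0:x1]=fn(im)[y0:y1,x0:x1]
    c,r=hullfit(D[cam],m,z);print(name,cam,(c*1000).round(1),"r %.1f exp %.1f"%(r*1000,R),"n",m.sum())
steel=lambda im:im[...,1]<230
org=lambda im:im[...,0]-im[...,2]>90
dark=lambda im:im.max(-1)<110
sst=lambda im:(im[...,0]-im[...,2]<36)
go("coaster","top",(405,210,470,272),org,.013,55)
go("coaster","side",(325,255,400,312),lambda im:im[...,0]-im[...,2]>75,.008,55)
go("cup","top",(335,210,385,268),dark,.08,34.5)
go("filt brim","top",(395,143,445,192),steel,.012,45)
go("filt brim","side",(388,215,440,262),sst,.010,45)
go("sf chamber rim","top",(395,143,445,192),dark,.056,29)
go("lid skirt","top",(335,153,380,196),steel,.007,37.5)
go("lid knob","top",(345,160,370,185),lambda im:im.max(-1)<150,.049,8.5)
go("lid skirt","side",(345,195,385,232),sst,.007,37.5)
go("press disc","top",(215,232,248,262),steel,.005,24.5)
go("press knob","top",(215,235,240,255),lambda im:im.max(-1)<160,.062,7.5)
go("press disc","side",(236,180,262,196),sst,.005,24.5)
go("bigfilt","top",(270,212,328,270),steel,.012,57)
go("bigpress","top",(265,150,305,190),steel,.005,34.5)
go("biglid","top",(195,160,245,210),steel,.007,47.5)
# side knobs: centroid at mid-height
for n,b,z in(("lidk",(360,200,374,212),.042),("pressk",(243,164,256,177),.054)):
    im=D["side"]["pixels"].astype(int);x0,y0,x1,y1=b;ys,xs=np.nonzero(im[y0:y1,x0:x1].max(-1)<130)
    print(n,(ray(D["side"],(xs.mean()+x0,ys.mean()+y0),z)*1000).round(1),len(xs))
# cup sides in side view: silhouette columns
im=D["side"]["pixels"].astype(int);m=(im[195:255,295:335].max(-1)<100)
for r in(12,25,40): 
    xs=np.nonzero(m[r])[0];print("cup row",r+195,xs.min()+295,xs.max()+295)
E
```

```text
coaster top [ 461.8 -197.3] r 54.2 exp 55.0 n 1633
coaster side [ 463.  -194.1] r 55.2 exp 55.0 n 1522
cup top [463.9  -7.9] r 31.3 exp 34.5 n 380
filt brim top [ 641.7 -155.8] r 45.4 exp 45.0 n 969
filt brim side [ 659.1 -129.4] r 108.3 exp 45.0 n 2272
sf chamber rim top [ 641.  -158.1] r 27.5 exp 29.0 n 215
lid skirt top [623.6  -5.6] r 37.6 exp 37.5 n 755
lid knob top [622.5  -4.9] r 8.2 exp 8.5 n 108
lid skirt side [639.3  18.4] r 98.5 exp 37.5 n 1265
press disc top [447.9 298.3] r 24.8 exp 24.5 n 299
press knob top [451.5 293.4] r 12.6 exp 7.5 n 93
press disc side [441.9 294.6] r 55.0 exp 24.5 n 396
bigfilt top [462.2 132.3] r 57.0 exp 57.0 n 1433
bigpress top [636.5 167.4] r 34.5 exp 34.5 n 574
biglid top [595.9 323. ] r 47.8 exp 47.5 n 1188
lidk [619.7  -8.8  42. ] 49
pressk [450.1 312.9  54. ] 50
cup row 207 296 323
cup row 220 299 327
cup row 235 302 325
```

```bash
python3 - <<'E'
import cv2,numpy as np
from workcell import arm
from h import *
D={n:arm.read_camera(n) for n in("top","side")}
for n,P in dict(press=(.448,.298,.005),pknob=(.448,.298,.054),lidknob=(.623,-.0053,.042),cuptop=(.464,-.008,.08),cupfoot=(.464,-.008,0),filtrim=(.6415,-.157,.056)).items():
    print(n,proj(D["top"],P).round(1),proj(D["side"],P).round(1))
im=D["side"]["pixels"];print(im[162:195,240:260].max(-1))
c=D["side"]["pixels"].astype(int);m=(c[195:250,290:340].max(-1)<105)
for r in range(4,50,5):
    xs=np.nonzero(m[r])[0];print(r+195,xs+290 if len(xs)<3 else (xs.min()+290,xs.max()+290))
E
```

```text
press [230.3 246.5] [249.9 186.1]
pknob [226.1 245.8] [248.7 170.5]
lidknob [357.7 172.6] [367.4 205.7]
cuptop [360.3 239.2] [313.9 211.6]
cupfoot [357.6 240.7] [313.7 240.3]
filtrim [422.8 164.2] [416.4 228.2]
[[ 32  33  32  33  31  31  30  29  29  30  32  30  31  28  29  25  20  22
   18  13]
 [ 31  29  31  32  31  32  30  30  30  29  28  27  22  22  16  13 120 137
  135 131]
 [ 31  31  28  30  31  27  28  30  27  24  19  14 120 137 133 130 240 251
  248 246]
 [ 30  31  28  27  26  25  23  20  16 120 137 130 240 251 249 246 243 241
  239 239]
 [ 26  25  21  13  15 122 110  92 105 241 252 247 243 240 239 239 238 238
  238 238]
 [ 14 119 137 135 132 238 211 180 207 238 243 241 238 238 238 238 238 238
  238 238]
 [130 239 251 250 248 199 119  95 100 142 230 240 239 237 238 237 238 238
  238 238]
 [247 243 240 241 229 134  81  90  87  69 173 237 239 238 238 237 238 237
  238 238]
 [239 239 238 240 247 159  73  84  78  50 127 233 240 238 238 238 238 237
  238 238]
 [238 238 238 239 246 159  56  62  58  45 142 234 240 238 237 238 238 238
  237 238]
 [238 238 238 239 244 168  65  58  53  
[... 1566 characters left out ...]
 238 238]
 [238 240 240 231 182 163 153 147 156 150 149 162 162 208 240 242 239 238
  238 238]
 [238 238 239 240 242 243 244 244 244 244 244 244 243 242 239 238 238 238
  238 237]
 [237 238 238 238 238 239 238 239 239 239 239 239 239 238 238 237 238 238
  238 237]
 [238 238 238 238 238 238 238 238 238 238 238 237 237 238 238 238 238 237
  237 237]]
199 (np.int64(294), np.int64(297))
204 (np.int64(294), np.int64(297))
209 (np.int64(293), np.int64(326))
214 (np.int64(293), np.int64(327))
219 (np.int64(299), np.int64(327))
224 (np.int64(300), np.int64(326))
229 (np.int64(301), np.int64(326))
234 (np.int64(301), np.int64(325))
239 (np.int64(302), np.int64(324))
244 (np.int64(306), np.int64(321))
```

```bash
cat > g.py <<'E'
import sys,numpy as np
from scipy.spatial.transform import Rotation as R
from workcell import arm
o=arm.get_obs();r=R.from_quat(o["eef_rot"]);t=R.from_quat([1,0,0,0])
print("t",o["clock"].__round__(2),"tcp",(o["tcp_pos"]*1000).round(1),"F",o["contact_force"].round(1),"w",round(o["gripper_width"]*1000,1),"grip",round(o["grip_force"],1))
for a in sys.argv[1:]:
    p=np.array([float(v) for v in a.split(",")])/1000
    print(a,"shift",(r.inv().apply(p-o["tcp_pos"])*1000).round(1),"rot",(r.inv()*t).as_rotvec().round(3))
E
python3 g.py 464,-8,200 464,-8,31
```

```text
t 0.3 tcp [275.6 560.7 222.2] F [ 0.2 -0.2  0. ] w 87.0 grip 0.0
464,-8,200 shift [420.  427.3  22.5] rot [ 0.001  0.    -0.457]
464,-8,31 shift [420.  427.2 191.5] rot [ 0.001  0.    -0.457]
```

carry_out --pt "420 427 22 0 0 -0.457 1" --pt "420 427 22 0 0 -0.457 1" --pt "420 427 22 0 0 -0.457 1" --pt "420 427 22 0 0 -0.457 1" --pt "420 427 22 0 0 -0.457 1" --pt "420 427 22 0 0 -0.457 1" --pt "420 427 22 0 0 -0.457 1" --pt "420 427 22 0 0 -0.457 1" --pt "420 427 22 0 0 -0.457 1" --pt "420 427 22 0 0 -0.457 1" --force 20

```text
clock: 1.13
tcp_pos: [0.4068, 0.1638, 0.2076]
eef_rot: [1.0, 0.0, 0.0, -0.0]
contact_force: [0.9, 0.6, -0.6]
gripper_width: 0.0869
grip_force: 0.0
```

```bash
python3 g.py 464,-8,120
```

```text
t 1.13 tcp [406.8 163.8 207.6] F [ 0.9  0.6 -0.6] w 86.9 grip 0.0
464,-8,120 shift [ 56.9 171.9  87.5] rot [-0.001 -0.001  0.001]
```

carry_out --pt "45 140 50 0 0 0 1" --pt "45 140 50 0 0 0 1" --pt "45 140 50 0 0 0 1" --pt "45 140 50 0 0 0 1" --pt "45 140 50 0 0 0 1" --pt "45 140 50 0 0 0 1" --pt "45 140 50 0 0 0 1" --pt "45 140 50 0 0 0 1"

```text
clock: 1.8
tcp_pos: [0.4521, 0.0266, 0.1578]
eef_rot: [1.0, 0.001, 0.001, -0.0]
contact_force: [-0.2, 0.2, 0.5]
gripper_width: 0.087
grip_force: 0.0
```

```bash
python3 g.py 464,-8,31; python3 - <<'E'
from workcell import arm
import cv2
d=arm.read_camera("side");cv2.imwrite("pics/s1.png",cv2.resize(d["pixels"][110:300,210:450,::-1],None,fx=3,fy=3))
E
```

```text
t 1.8 tcp [452.1  26.6 157.8] F [-0.2  0.2  0.5] w 87.0 grip 0.0
464,-8,31 shift [ 11.7  34.6 126.8] rot [-0.001 -0.001  0.002]
```

View pics/s1.png

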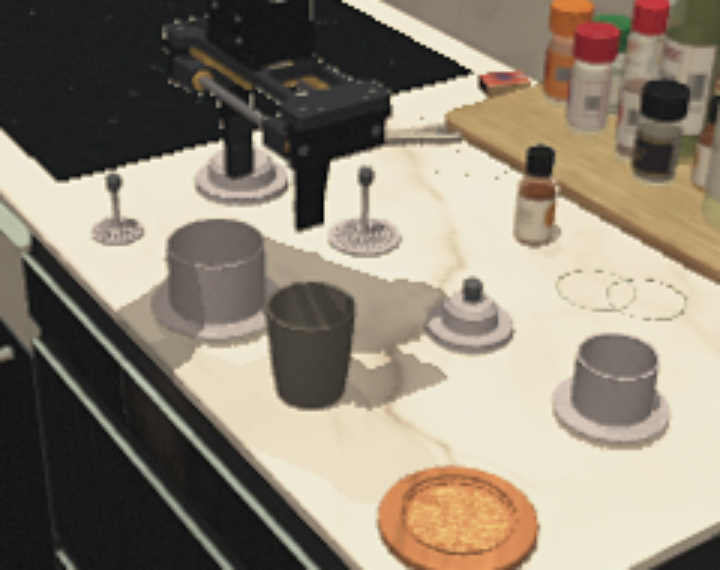

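The gripper is above and to the left of the cup, at about (255,200) to (310,200) in the crop. Its long body runs along the closing line. Next I centre over the cup and go down.

carry_out --pt "12 35 0 0 0 0 1" --pt "12 35 0 0 0 0 1" --pt "12 35 20 0 0 0 1" --pt "12 35 50 0 0 0 1" --pt "12 35 80 0 0 0 1" --pt "12 35 105 0 0 0 1" --pt "12 35 125 0 0 0 1" --pt "12 35 125 0 0 0 1" --pt "12 35 125 0 0 0 1"

```text
clock: 2.6
tcp_pos: [0.4636, -0.0086, 0.0321]
eef_rot: [1.0, 0.001, -0.001, 0.0]
contact_force: [0.3, -0.2, 0.0]
gripper_width: 0.0868
grip_force: 0.0
```

```bash
python3 g.py 464,-8,31
```

```text
t 2.6 tcp [463.6  -8.6  32.1] F [ 0.3 -0.2  0. ] w 86.8 grip 0.0
464,-8,31 shift [ 0.4 -0.6  1.1] rot [0.001 0.002 0.002]
```

carry_out --pt "0 0 0 0 0 0 0" --pt "0 0 0 0 0 0 0" --pt "0 0 0 0 0 0 0" --pt "0 0 0 0 0 0 0" --pt "0 0 0 0 0 0 0" --pt "0 0 0 0 0 0 0" --pt "0 0 0 0 0 0 0" --pt "0 0 0 0 0 0 0" --pt "0 0 0 0 0 0 0" --pt "0 0 0 0 0 0 0" --force 20

```text
clock: 3.43
tcp_pos: [0.4651, -0.0087, 0.0334]
eef_rot: [1.0, 0.0, 0.001, -0.0]
contact_force: [-1.3, 2.8, 6.1]
gripper_width: 0.0669
grip_force: 19.9
```

carry_out --pt "0 0 -10 0 0 0 0" --pt "0 0 -30 0 0 0 0" --pt "0 0 -55 0 0 0 0" --pt "0 0 -70 0 0 0 0" --pt "0 0 -70 0 0 0 0" --pt "0 0 -70 0 0 0 0"

```text
clock: 3.93
tcp_pos: [0.4633, -0.0094, 0.1021]
eef_rot: [1.0, -0.0, 0.0, -0.0]
contact_force: [0.3, -0.3, -2.9]
gripper_width: 0.0667
grip_force: 19.9
```

```bash
python3 g.py 462.4,-196,100
```

```text
t 3.93 tcp [463.3  -9.4 102.1] F [ 0.3 -0.3 -2.9] w 66.7 grip 19.9
462.4,-196,100 shift [ -0.8 186.6   2. ] rot [-0.001 -0.    -0.001]
```

carry_out --pt "-1 30 0 0 0 0 0" --pt "-1 65 0 0 0 0 0" --pt "-1 100 0 0 0 0 0" --pt "-1 135 0 0 0 0 0" --pt "-1 165 0 0 0 0 0" --pt "-1 187 10 0 0 0 0" --pt "-1 187 30 0 0 0 0" --pt "-1 187 45 0 0 0 0" --pt "-1 187 45 0 0 0 0" --pt "-1 187 45 0 0 0 0"

```text
clock: 4.77
tcp_pos: [0.4609, -0.1963, 0.0551]
eef_rot: [1.0, -0.0, -0.003, -0.0]
contact_force: [0.3, 0.6, -1.5]
gripper_width: 0.067
grip_force: 19.9
```

```bash
python3 g.py 462.4,-196,42; python3 - <<'E'
from workcell import arm
import cv2
for n,b in(("side",(190,320,290,440)),("top",(190,290,370,500))):
    d=arm.read_camera(n);y0,y1,x0,x1=b;cv2.imwrite(f"pics/2{n}.png",d["pixels"][:,:,::-1])
a=cv2.imread("pics/2side.png")[190:320,290:440];c=cv2.imread("pics/2top.png")[185:285,370:500]
cv2.imwrite("pics/2.png",cv2.hconcat([cv2.resize(a,(450,390)),cv2.resize(c,(350,390))]))
E
```

```text
t 4.77 tcp [ 460.9 -196.3   55.1] F [ 0.3  0.6 -1.5] w 67.0 grip 19.9
462.4,-196,42 shift [ 1.6 -0.2 13.1] rot [-0.001  0.006 -0.   ]
```

View pics/2.png

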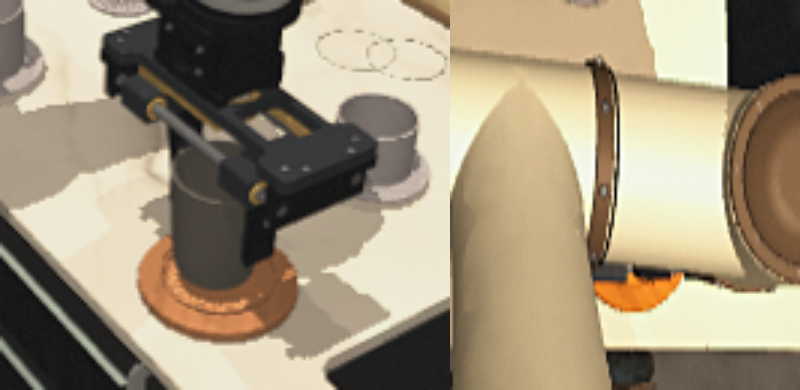

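The cup hangs upright over the recess, with its foot at about (215,280) in the left crop. Now I'll lower it.

carry_out --pt "1.5 0 4 0 0 0 0" --pt "1.5 0 8 0 0 0 0" --pt "1.5 0 10 0 0 0 0" --pt "1.5 0 11 0 0 0 0" --pt "1.5 0 11 0 0 0 0" --pt "1.5 0 11 0 0 0 0"

```text
clock: 5.37
tcp_pos: [0.4644, -0.1962, 0.0463]
eef_rot: [1.0, 0.0, 0.0, 0.0]
contact_force: [-0.1, 0.4, -1.6]
gripper_width: 0.0664
grip_force: 19.9
```

carry_out --pt "0 0 0.5 0 0 0 0" --pt "0 0 1 0 0 0 0" --pt "0 0 1.5 0 0 0 0" --pt "0 0 1.5 0 0 0 0" --pt "0 0 1.5 0 0 0 0"

```text
clock: 5.78
tcp_pos: [0.4643, -0.1963, 0.0447]
eef_rot: [1.0, 0.0, -0.0, -0.0]
contact_force: [-0.4, -0.1, -2.6]
gripper_width: 0.0665
grip_force: 19.9
```

carry_out --pt "0 0 1 0 0 0 0" --pt "0 0 1.5 0 0 0 0" --pt "0 0 2 0 0 0 0" --pt "0 0 2 0 0 0 0" --pt "0 0 2 0 0 0 0"

```text
clock: 6.2
tcp_pos: [0.4643, -0.1963, 0.0427]
eef_rot: [1.0, 0.0, -0.0, 0.0]
contact_force: [0.3, 0.2, -2.8]
gripper_width: 0.0668
grip_force: 19.9
```

carry_out --pt "0 0 0.5 0 0 0 0" --pt "0 0 1 0 0 0 0" --pt "0 0 1 0 0 0 0" --pt "0 0 1 0 0 0 0"

```text
clock: 6.53
tcp_pos: [0.4648, -0.1963, 0.0424]
eef_rot: [1.0, 0.0, 0.001, 0.0]
contact_force: [-1.7, 1.3, 4.4]
gripper_width: 0.0668
grip_force: 19.9
```

carry_out --pt "0 0 0 0 0 0 0.8" --pt "0 0 0 0 0 0 0.9" --pt "0 0 0 0 0 0 1" --pt "0 0 0 0 0 0 1" --pt "0 0 0 0 0 0 1" --pt "0 0 0 0 0 0 1"

```text
clock: 7.03
tcp_pos: [0.4643, -0.1964, 0.0416]
eef_rot: [1.0, 0.0, -0.0, 0.0]
contact_force: [-0.1, -0.4, 0.2]
gripper_width: 0.0857
grip_force: 0.0
```

carry_out --pt "0 0 -15 0 0 0 1" --pt "0 0 -45 0 0 0 1" --pt "0 0 -80 0 0 0 1" --pt "0 0 -115 0 0 0 1" --pt "20 0 -130 0 0 0 1" --pt "60 -10 -130 0 0 0 1" --pt "100 -30 -130 0 0 0 1" --pt "120 -40 -130 0 0 0 1" --pt "120 -40 -130 0 0 0 1" --pt "120 -40 -130 0 0 0 1"

```text
clock: 7.87
tcp_pos: [0.5848, -0.1555, 0.1707]
eef_rot: [1.0, 0.001, -0.001, -0.0]
contact_force: [0.4, -0.5, -0.4]
gripper_width: 0.0869
grip_force: 0.0
```

```bash
python3 g.py 641.5,-156.5,90; python3 - <<'E'
from workcell import arm
import cv2,numpy as np
from h import *
for n in("side","top"):
    d=arm.read_camera(n);cv2.imwrite(f"pics/3{n}.png",d["pixels"][:,:,::-1])
    if n=="side": 
        for p in((.463,-.1963,.089),(.4625,-.196,.013),(.4625,-.196,.009)): print(proj(d,p).round(1))
a=cv2.imread("pics/3side.png")[190:320,290:440];c=cv2.imread("pics/3top.png")[185:285,370:500]
cv2.imwrite("pics/3.png",cv2.hconcat([cv2.resize(a,(450,390)),cv2.resize(c,(350,390))]))
E
```

```text
t 7.87 tcp [ 584.8 -155.5  170.7] F [ 0.4 -0.5 -0.4] w 86.9 grip 0.0
641.5,-156.5,90 shift [56.9  1.1 80.6] rot [-0.     0.002  0.001]
[365.4 251.6]
[362.7 281.2]
[362.5 282.7]
```

View pics/3.png

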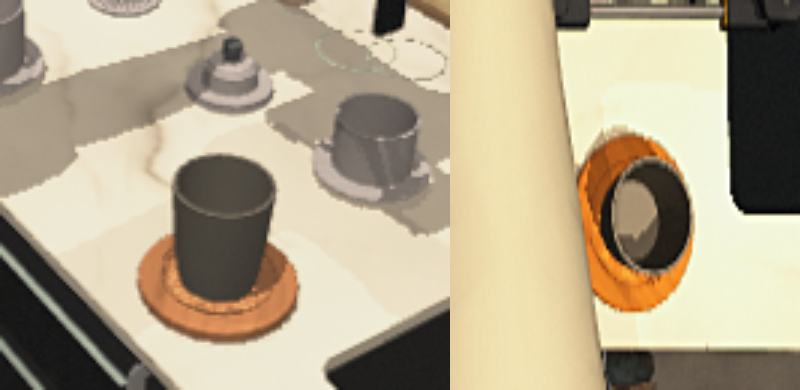

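The cup stands upright inside the recess, with its rim at about (651,215) in the right crop. I'll measure where the rim is and compare it with the coaster.

```bash
python3 - <<'E'
from workcell import arm
import numpy as np
from h import *
d=arm.read_camera("top");im=d["pixels"].astype(int)
for th in(90,110,130):
    m=np.zeros((400,640),bool);m[215:260,420:452]=im[215:260,420:452].max(-1)<th
    c,r=hullfit(d,m,.089);print(th,c*1000,r*1000)
d=arm.read_camera("side");im=d["pixels"].astype(int)
m=np.zeros((400,640),bool);m[238:292,340:390]=(im[238:292,340:390].max(-1)<125)
for r in range(244,292,5):
    xs=np.nonzero(m[r])[0]
    if len(xs): print(r,xs.min(),xs.max())
E
```

```text
90 [ 462.94047463 -195.26597452] 30.578861543842304
110 [ 462.58616665 -188.00166209] 33.354717787244
130 [ 462.04605927 -187.82651434] 33.75535856424136
244 353 374
249 349 380
254 348 381
259 348 380
264 348 379
269 348 378
274 348 378
279 349 381
284 351 376
289 357 369
```

carry_out --pt "30 1 0 0 0 0 1" --pt "57 1 0 0 0 0 1" --pt "57 1 25 0 0 0 1" --pt "57 1 55 0 0 0 1" --pt "57 1 80 0 0 0 1" --pt "57 1 80 0 0 0 1" --pt "57 1 80 0 0 0 1" --pt "57 1 80 0 0 0 1"

```text
clock: 8.73
tcp_pos: [0.6422, -0.1579, 0.0939]
eef_rot: [1.0, 0.0, 0.002, 0.0]
contact_force: [0.4, 0.1, 0.8]
gripper_width: 0.087
grip_force: 0.0
```

```bash
python3 g.py 641.5,-156.5,22
```

```text
t 8.73 tcp [ 642.2 -157.9   93.9] F [0.4 0.1 0.8] w 87.0 grip 0.0
641.5,-156.5,22 shift [-1.  -1.5 71.8] rot [ 0.001 -0.003  0.   ]
```

carry_out --pt "-1 -1 20 0 0 0 1" --pt "-1 -1 45 0 0 0 1" --pt "-1 -1 62 0 0 0 1" --pt "-1 -1 69 0 0 0 1" --pt "-1 -1 69 0 0 0 1" --pt "-1 -1 69 0 0 0 1"

```text
clock: 9.23
tcp_pos: [0.6417, -0.1565, 0.0247]
eef_rot: [1.0, 0.0, 0.002, 0.0]
contact_force: [-0.1, -0.4, 0.4]
gripper_width: 0.087
grip_force: 0.0
```

carry_out --pt "0 0 0 0 0 0 0" --pt "0 0 0 0 0 0 0" --pt "0 0 0 0 0 0 0" --pt "0 0 0 0 0 0 0" --pt "0 0 0 0 0 0 0" --pt "0 0 0 0 0 0 0" --pt "0 0 0 0 0 0 0" --pt "0 0 0 0 0 0 0" --pt "0 0 0 0 0 0 0" --force 15

```text
clock: 9.98
tcp_pos: [0.6406, -0.1563, 0.0233]
eef_rot: [1.0, 0.0, 0.0, 0.0]
contact_force: [-1.7, 1.1, 5.4]
gripper_width: 0.0619
grip_force: 15.0
```

carry_out --pt "0 0 -10 0 0 0 0" --pt "0 0 -35 0 0 0 0" --pt "0 0 -70 0 0 0 0" --pt "0 0 -105 0 0 0 0" --pt "0 0 -125 0 0 0 0" --pt "0 0 -125 0 0 0 0" --pt "0 0 -125 0 0 0 0"

```text
clock: 10.57
tcp_pos: [0.6406, -0.1561, 0.1491]
eef_rot: [1.0, -0.0, 0.001, -0.0]
contact_force: [0.1, -0.4, -0.9]
gripper_width: 0.0624
grip_force: 15.0
```

```bash
python3 g.py 463,-195.8,150
```

```text
t 10.57 tcp [ 640.6 -156.1  149.1] F [ 0.1 -0.4 -0.9] w 62.4 grip 15.0
463,-195.8,150 shift [-177.6   39.8   -1.4] rot [-0.001 -0.003 -0.   ]
```

carry_out --pt "-30 5 0 0 0 0 0" --pt "-65 12 0 0 0 0 0" --pt "-100 20 0 0 0 0 0" --pt "-135 30 0 0 0 0 0" --pt "-165 37 0 0 0 0 0" --pt "-178 40 0 0 0 0 0" --pt "-178 40 0 0 0 0 0" --pt "-178 40 0 0 0 0 0" --pt "-178 40 0 0 0 0 0"

```text
clock: 11.32
tcp_pos: [0.4632, -0.1962, 0.1472]
eef_rot: [1.0, 0.0, -0.0, 0.0]
contact_force: [0.1, 0.2, -1.6]
gripper_width: 0.0627
grip_force: 15.0
```

```bash
python3 g.py 463,-195.8,120; python3 - <<'E'
from workcell import arm
import cv2
from h import *
d=arm.read_camera("side");cv2.imwrite("pics/4.png",cv2.resize(d["pixels"][170:310,290:440,::-1],None,fx=4,fy=4,interpolation=cv2.INTER_NEAREST))
o=arm.get_obs()["tcp_pos"];b=o-[0,0,.0235]
print("brim ctr",proj(d,b+[0,0,.01]),"foot",proj(d,b),"cup rim",proj(d,(.463,-.1958,.089)))
E
```

```text
t 11.32 tcp [ 463.2 -196.2  147.2] F [ 0.1  0.2 -1.6] w 62.7 grip 15.0
463,-195.8,120 shift [-0.1 -0.4 27.2] rot [0. 0. 0.]
brim ctr [366.96521702 232.73455189] foot [366.61929183 237.00040423] cup rim [365.19311094 251.43277335]
```

View pics/4.png

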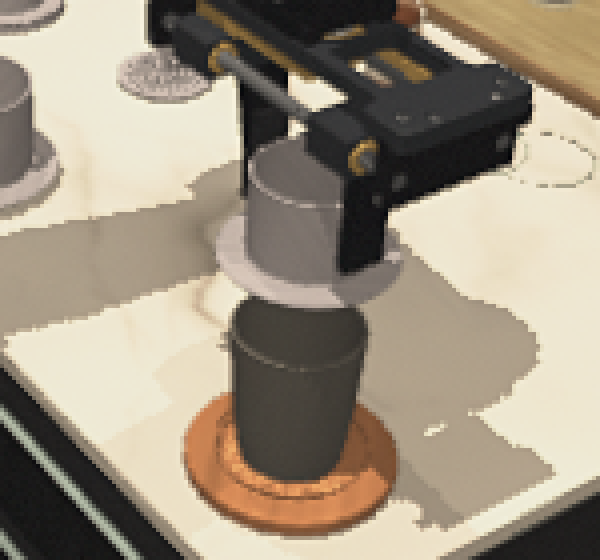

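The filter hangs level, with its brim from x=216 to 402 in the crop. The cup below spans 229 to 368 in the crop. Both match the projected positions, so I'll lower the filter.

carry_out --pt "0 0 10 0 0 0 0" --pt "0 0 20 0 0 0 0" --pt "0 0 26 0 0 0 0" --pt "0 0 30 0 0 0 0" --pt "0 0 33 0 0 0 0" --pt "0 0 36 0 0 0 0" --pt "0 0 38 0 0 0 0" --pt "0 0 38 0 0 0 0" --pt "0 0 38 0 0 0 0"

```text
clock: 12.12
tcp_pos: [0.4625, -0.1963, 0.1099]
eef_rot: [1.0, 0.0, 0.0, 0.0]
contact_force: [0.8, 1.0, -0.3]
gripper_width: 0.0626
grip_force: 15.0
```

carry_out --pt "0 0 1 0 0 0 0" --pt "0 0 2 0 0 0 0" --pt "0 0 3 0 0 0 0" --pt "0 0 3 0 0 0 0" --pt "0 0 3 0 0 0 0"

```text
clock: 12.53
tcp_pos: [0.4623, -0.1963, 0.1068]
eef_rot: [1.0, 0.0, 0.0, 0.0]
contact_force: [-0.6, -0.8, -0.3]
gripper_width: 0.0628
grip_force: 15.0
```

carry_out --pt "0 0 0.5 0 0 0 0" --pt "0 0 1 0 0 0 0" --pt "0 0 1.5 0 0 0 0" --pt "0 0 1.5 0 0 0 0" --pt "0 0 1.5 0 0 0 0"

```text
clock: 12.95
tcp_pos: [0.4623, -0.1963, 0.1052]
eef_rot: [1.0, 0.0, -0.0, -0.0]
contact_force: [0.2, 0.5, -0.5]
gripper_width: 0.0626
grip_force: 15.0
```

carry_out --pt "0 0 0.5 0 0 0 0" --pt "0 0 1 0 0 0 0" --pt "0 0 1 0 0 0 0" --pt "0 0 1 0 0 0 0"

```text
clock: 13.28
tcp_pos: [0.4624, -0.1963, 0.1045]
eef_rot: [1.0, 0.0, 0.0, 0.0]
contact_force: [-1.7, 0.1, 1.5]
gripper_width: 0.0622
grip_force: 15.0
```

carry_out --pt "0 0 0.7 0 0 0 0" --pt "0 0 0.7 0 0 0 0" --pt "0 0 0.7 0 0 0 0"

```text
clock: 13.53
tcp_pos: [0.4627, -0.1964, 0.1045]
eef_rot: [1.0, 0.0, 0.0, 0.0]
contact_force: [-1.2, 1.6, 4.9]
gripper_width: 0.0623
grip_force: 15.0
```

carry_out --pt "0 0 0 0 0 0 0.74" --pt "0 0 0 0 0 0 0.8" --pt "0 0 0 0 0 0 0.9" --pt "0 0 0 0 0 0 1" --pt "0 0 0 0 0 0 1" --pt "0 0 0 0 0 0 1"

```text
clock: 14.03
tcp_pos: [0.4623, -0.1963, 0.1034]
eef_rot: [1.0, 0.0, -0.0, -0.0]
contact_force: [-0.4, 0.2, -0.7]
gripper_width: 0.0845
grip_force: 0.0
```

carry_out --pt "0 0 -10 0 0 0 1" --pt "0 0 -40 0 0 0 1" --pt "0 0 -75 0 0 0 1" --pt "0 0 -100 0 0 0 1" --pt "0 -35 -110 0 0 0 1" --pt "0 -75 -110 0 0 0 1" --pt "0 -115 -110 0 0 0 1" --pt "0 -155 -110 0 0 0 1" --pt "0 -195 -110 0 0 0 1" --pt "0 -235 -110 0 0 0 0.6"

```text
clock: 14.87
tcp_pos: [0.4618, 0.0405, 0.2138]
eef_rot: [1.0, -0.0, 0.0, -0.0]
contact_force: [1.0, -0.6, -0.8]
gripper_width: 0.0847
grip_force: 0.0
```

```bash
python3 g.py 448,297,150; python3 - <<'E'
from workcell import arm
import cv2
from h import *
d=arm.read_camera("side");cv2.imwrite("pics/5s.png",d["pixels"][:,:,::-1])
e=arm.read_camera("top");cv2.imwrite("pics/5t.png",e["pixels"][:,:,::-1])
a=d["pixels"][190:320,300:430,::-1];b=e["pixels"][195:285,380:490,::-1]
cv2.imwrite("pics/5.png",cv2.hconcat([cv2.resize(a,(390,390),interpolation=0),cv2.resize(b,(410,390),interpolation=0)]))
E
```

```text
t 14.87 tcp [461.8  40.5 213.8] F [ 1.  -0.6 -0.8] w 84.7 grip 0.0
448,297,150 shift [ -13.8 -256.5   63.8] rot [-0.    -0.001 -0.   ]
```

View pics/5.png

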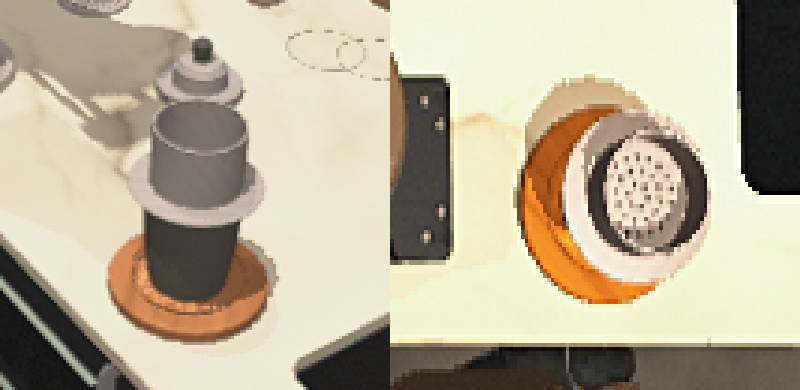

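The filter sits level on the cup, with its brim from x=128 to 265 in the left crop. In the right crop its centre is at about (640,195). I'll measure its centre and refine the press knob position.

```bash
python3 - <<'E'
from workcell import arm
import numpy as np
from h import *
d=arm.read_camera("top");im=d["pixels"].astype(int)
m=np.zeros((400,640),bool);m[215:262,428:472]=im[215:262,428:472].max(-1)<120
c,r=hullfit(d,m,.137);print("chamber",c*1000,r*1000,"exp 29")
s=arm.read_camera("side");im=s["pixels"].astype(int)
xs=[]
for y in range(228,236):
    v=np.nonzero(im[y,340:395].max(-1)<175)[0]+340; print(y,v.min(),v.max())
p=(.4624,-.1963);print(proj(s,(*p,.137)),proj(s,(*p,.110)), proj(s,(*p,.093)),proj(d,(*p,.137)))
# press knob: side centroid on rows 168..173
ys,xs=np.nonzero(im[168:174,244:252].max(-1)<150);print("knob px",xs.mean()+244,ys.mean()+168)
print(ray(s,(xs.mean()+244,ys.mean()+168),.054)*1000)
E
```

```text
chamber [ 462.89159083 -197.55830479] 27.84316409834669 exp 29
228 340 379
229 340 380
230 340 381
231 340 381
232 340 381
233 340 381
234 340 382
235 340 382
[366.73116792 231.55241471] [365.80771795 243.00434291] [365.241092   250.03120937] [450.92781599 239.22959836]
knob px 247.59259259259258 170.44444444444446
[445.51911048 299.99513149  54.        ]
```

carry_out --pt "-4 -40 0 0 0 0 0.6" --pt "-8 -80 0 0 0 0 0.6" --pt "-14 -120 0 0 0 0 0.6" --pt "-14 -160 10 0 0 0 0.6" --pt "-14 -200 20 0 0 0 0.6" --pt "-14 -235 40 0 0 0 0.6" --pt "-14 -255 60 0 0 0 0.6" --pt "-14 -255 60 0 0 0 0.6" --pt "-14 -255 60 0 0 0 0.6"

```text
clock: 15.82
tcp_pos: [0.4482, 0.2926, 0.152]
eef_rot: [1.0, -0.0, -0.001, 0.002]
contact_force: [0.4, -0.4, 0.4]
gripper_width: 0.0525
grip_force: 0.0
```

```bash
python3 g.py 448,297,47; python3 - <<'E'
from workcell import arm
import cv2
from h import *
s=arm.read_camera("side")
cv2.imwrite("pics/6.png",cv2.resize(s["pixels"][110:210,200:300,::-1],None,fx=5,fy=5,interpolation=0))
o=arm.get_obs()["tcp_pos"];print(o,proj(s,o))
E
```

```text
t 15.82 tcp [448.2 292.6 152. ] F [ 0.4 -0.4  0.4] w 52.5 grip 0.0
448,297,47 shift [ 1.00e-01 -4.70e+00  1.05e+02] rot [ 0.003  0.003 -0.   ]
[0.44869808 0.29242557 0.15321403] [247.36469862 137.64070119]
```

View pics/6.png

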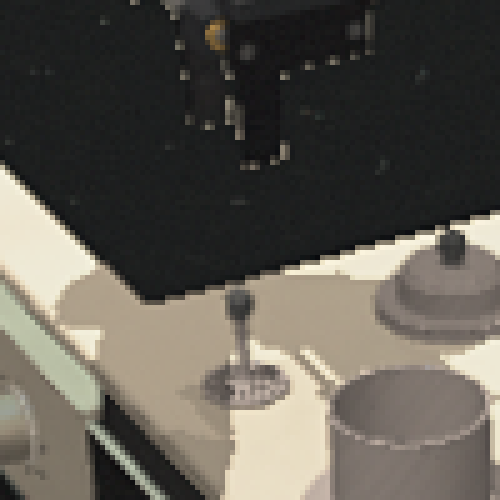

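The press stands at about (245,385) in the crop, with its knob at (240,303). The fingers are above it. I'll go down to the knob.

carry_out --pt "-1 -5.5 10 0 0 0 0.6" --pt "-1 -5.5 35 0 0 0 0.6" --pt "-1 -5.5 65 0 0 0 0.6" --pt "-1 -5.5 90 0 0 0 0.6" --pt "-1 -5.5 104 0 0 0 0.6" --pt "-1 -5.5 104 0 0 0 0.6" --pt "-1 -5.5 104 0 0 0 0.6"

```text
clock: 16.45
tcp_pos: [0.4477, 0.2984, 0.0498]
eef_rot: [1.0, -0.001, 0.0, 0.0]
contact_force: [1.0, 0.4, 0.2]
gripper_width: 0.0523
grip_force: 0.0
```

carry_out --pt "0 0 0 0 0 0 0.4" --pt "0 0 0 0 0 0 0.3" --pt "0 0 0 0 0 0 0.25" --pt "0 0 0 0 0 0 0.2" --pt "0 0 0 0 0 0 0.1" --pt "0 0 0 0 0 0 0" --pt "0 0 0 0 0 0 0" --pt "0 0 0 0 0 0 0" --pt "0 0 0 0 0 0 0" --pt "0 0 0 0 0 0 0" --force 12

```text
clock: 17.28
tcp_pos: [0.4473, 0.2994, 0.0497]
eef_rot: [1.0, 0.0, 0.0, -0.0]
contact_force: [-0.8, -0.1, 1.3]
gripper_width: 0.014
grip_force: 12.0
```

carry_out --pt "0 0 -8 0 0 0 0" --pt "0 0 -30 0 0 0 0" --pt "0 0 -65 0 0 0 0" --pt "0 0 -100 0 0 0 0" --pt "0 0 -135 0 0 0 0" --pt "0 0 -160 0 0 0 0" --pt "0 0 -160 0 0 0 0" --pt "0 0 -160 0 0 0 0"

```text
clock: 17.95
tcp_pos: [0.4475, 0.2996, 0.2116]
eef_rot: [1.0, 0.0, 0.001, -0.002]
contact_force: [-0.6, -0.4, -1.4]
gripper_width: 0.0142
grip_force: 12.0
```

```bash
python3 g.py 462.6,-197,215; python3 - <<'E'
from workcell import arm
import cv2
s=arm.read_camera("side")
cv2.imwrite("pics/7.png",cv2.resize(s["pixels"][90:210,190:310,::-1],None,fx=4,fy=4,interpolation=0))
E
```

```text
t 17.95 tcp [447.5 299.6 211.6] F [-0.6 -0.4 -1.4] w 14.2 grip 12.0
462.6,-197,215 shift [ 15.1 496.6  -5. ] rot [-0.003 -0.002  0.   ]
```

View pics/7.png

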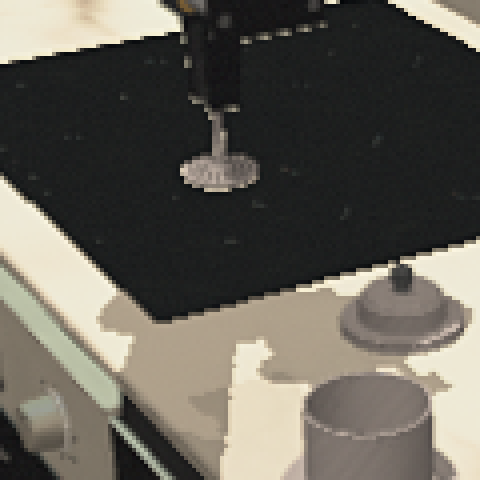

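The press hangs straight, with its disc at about (220,170) in the crop. I'll carry it over the filter.

carry_out --pt "2 20 -10 0 0 0 0" --pt "4 55 -10 0 0 0 0" --pt "6 95 -10 0 0 0 0" --pt "8 135 -10 0 0 0 0" --pt "10 175 -10 0 0 0 0" --pt "12 215 -10 0 0 0 0" --pt "14 255 -10 0 0 0 0" --pt "15 295 -10 0 0 0 0" --pt "15 335 -10 0 0 0 0" --pt "15 365 -10 0 0 0 0"

```text
clock: 18.83
tcp_pos: [0.4605, -0.0684, 0.2179]
eef_rot: [1.0, -0.001, -0.002, 0.0]
contact_force: [0.5, 0.7, 0.1]
gripper_width: 0.0145
grip_force: 12.0
```

carry_out --pt "0 30 0 0 0 0 0" --pt "0 70 0 0 0 0 0" --pt "0 100 0 0 0 0 0" --pt "0 118 0 0 0 0 0" --pt "0 118 0 0 0 0 0" --pt "0 118 0 0 0 0 0" --pt "0 118 0 0 0 0 0"

```text
clock: 19.42
tcp_pos: [0.4616, -0.1833, 0.2184]
eef_rot: [1.0, 0.0, -0.001, -0.0]
contact_force: [0.2, 0.8, -0.2]
gripper_width: 0.0143
grip_force: 12.0
```

```bash
python3 g.py 462.6,-197,205
```

```text
t 19.42 tcp [ 461.6 -183.3  218.4] F [ 0.2  0.8 -0.2] w 14.3 grip 12.0
462.6,-197,205 shift [ 1.  13.7 13.4] rot [-0.001  0.003  0.   ]
```

carry_out --pt "1 14 0 0 0 0 0" --pt "1 14 10 0 0 0 0" --pt "1 14 20 0 0 0 0" --pt "1 14 20 0 0 0 0" --pt "1 14 20 0 0 0 0"

```text
clock: 19.83
tcp_pos: [0.4626, -0.1969, 0.1983]
eef_rot: [1.0, 0.001, -0.001, -0.0]
contact_force: [-1.3, -0.2, -0.8]
gripper_width: 0.0143
grip_force: 12.0
```

```bash
python3 g.py 462.6,-197,143; python3 - <<'E'
from workcell import arm
import cv2
from h import *
s=arm.read_camera("side");o=arm.get_obs()["tcp_pos"]
print("disc",proj(s,o-[0,0,.0472]),"rim",proj(s,(.4626,-.197,.137)))
cv2.imwrite("pics/8.png",cv2.resize(s["pixels"][150:290,310:430,::-1],None,fx=4,fy=4,interpolation=0))
E
```

```text
t 19.83 tcp [ 462.6 -196.9  198.3] F [-1.3 -0.2 -0.8] w 14.3 grip 12.0
462.6,-197,143 shift [ 0.2  0.2 55.3] rot [-0.     0.003  0.001]
disc [367.81747666 225.16919167] rim [367.04230125 231.69885239]
```

View pics/8.png

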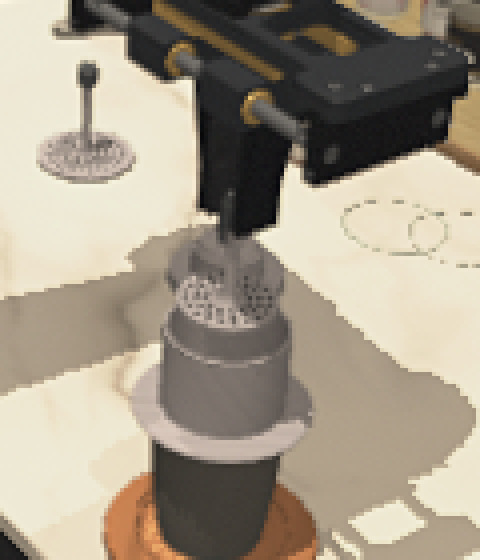

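The disc, with its centre at about (226,300) in the crop, is lined up over the chamber rim, whose centre is at about (226,325). I'll lower it.

carry_out --pt "1 0.5 8 0 0 0 0" --pt "1 0.5 16 0 0 0 0" --pt "1 0.5 26 0 0 0 0" --pt "1 0.5 36 0 0 0 0" --pt "1 0.5 44 0 0 0 0" --pt "1 0.5 50 0 0 0 0" --pt "1 0.5 52 0 0 0 0" --pt "1 0.5 52 0 0 0 0" --pt "1 0.5 52 0 0 0 0" --force 12

```text
clock: 20.63
tcp_pos: [0.4646, -0.1984, 0.1477]
eef_rot: [1.0, 0.0, 0.0, 0.0]
contact_force: [-0.2, -0.1, -0.1]
gripper_width: 0.014
grip_force: 12.0
```

carry_out --pt "0 0 0.7 0 0 0 0" --pt "0 0 1.4 0 0 0 0" --pt "0 0 2 0 0 0 0" --pt "0 0 2 0 0 0 0" --pt "0 0 2 0 0 0 0"

```text
clock: 21.05
tcp_pos: [0.4644, -0.1983, 0.1457]
eef_rot: [1.0, 0.0, 0.0, 0.0]
contact_force: [0.4, -0.3, -0.4]
gripper_width: 0.0139
grip_force: 12.0
```

carry_out --pt "0 0 0.7 0 0 0 0" --pt "0 0 1.4 0 0 0 0" --pt "0 0 2 0 0 0 0" --pt "0 0 2 0 0 0 0" --pt "0 0 2 0 0 0 0"

```text
clock: 21.47
tcp_pos: [0.4643, -0.1983, 0.1435]
eef_rot: [1.0, 0.0, -0.0, -0.0]
contact_force: [-0.1, 0.2, -0.6]
gripper_width: 0.0143
grip_force: 12.0
```

carry_out --pt "0 0 0.5 0 0 0 0" --pt "0 0 1 0 0 0 0" --pt "0 0 1 0 0 0 0" --pt "0 0 1 0 0 0 0"

```text
clock: 21.8
tcp_pos: [0.4645, -0.1983, 0.1428]
eef_rot: [1.0, 0.0, 0.0, 0.0]
contact_force: [0.3, 0.3, 1.1]
gripper_width: 0.0147
grip_force: 12.0
```

carry_out --pt "0 0 0.6 0 0 0 0" --pt "0 0 0.6 0 0 0 0" --pt "0 0 0.6 0 0 0 0"

```text
clock: 22.05
tcp_pos: [0.4648, -0.1984, 0.1426]
eef_rot: [1.0, 0.0, 0.001, 0.0]
contact_force: [-0.4, 0.4, 4.6]
gripper_width: 0.0143
grip_force: 12.0
```

carry_out --pt "0 0 0 0 0 0 0.2" --pt "0 0 0 0 0 0 0.25" --pt "0 0 0 0 0 0 0.35" --pt "0 0 0 0 0 0 0.4" --pt "0 0 0 0 0 0 0.4"

```text
clock: 22.47
tcp_pos: [0.4641, -0.1983, 0.1416]
eef_rot: [1.0, 0.0, -0.0, -0.0]
contact_force: [-0.4, 1.4, -0.3]
gripper_width: 0.0318
grip_force: 0.0
```

carry_out --pt "0 0 -8 0 0 0 0.4" --pt "0 0 -35 0 0 0 0.5" --pt "0 0 -70 0 0 0 0.5" --pt "20 -15 -75 0 0 0 0.5" --pt "50 -45 -75 0 0 0 0.5" --pt "80 -80 -75 0 0 0 0.5" --pt "110 -115 -75 0 0 0 0.5" --pt "140 -150 -75 0 0 0 0.5" --pt "150 -170 -75 0 0 0 0.5" --pt "150 -170 -75 0 0 0 0.5"

```text
clock: 23.3
tcp_pos: [0.6177, -0.0235, 0.2165]
eef_rot: [1.0, 0.003, 0.001, -0.0]
contact_force: [-0.0, -0.2, -0.3]
gripper_width: 0.0439
grip_force: 0.0
```

```bash
python3 g.py 622,-6,35; python3 - <<'E'
from workcell import arm
import cv2
from h import *
d=arm.read_camera("side");e=arm.read_camera("top")
a=d["pixels"][190:320,300:430,::-1];b=e["pixels"][150:280,360:490,::-1]
cv2.imwrite("pics/9.png",cv2.hconcat([cv2.resize(a,(390,390),interpolation=0),cv2.resize(b,(390,390),interpolation=0)]))
E
```

```text
t 23.3 tcp [617.7 -23.5 216.5] F [-0.  -0.2 -0.3] w 43.9 grip 0.0
622,-6,35 shift [  4.1 -17.4 181.5] rot [-0.    -0.002  0.005]
```

View pics/9.png

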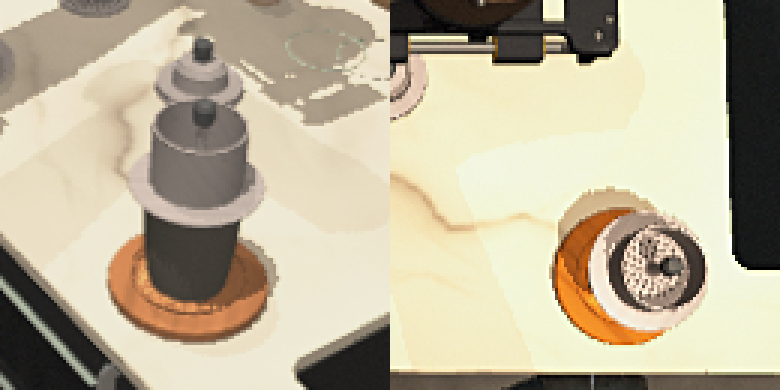

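The press stands in the chamber, with its knob at (204,112) in the left crop and (672,266) in the right. Next is the lid.

carry_out --pt "4 -17 20 0 0 0 0.5" --pt "4 -17 55 0 0 0 0.5" --pt "4 -17 90 0 0 0 0.5" --pt "4 -17 125 0 0 0 0.5" --pt "4 -17 155 0 0 0 0.5" --pt "4 -17 172 0 0 0 0.5" --pt "4 -17 172 0 0 0 0.5" --pt "4 -17 172 0 0 0 0.5"

```text
clock: 24.07
tcp_pos: [0.6178, -0.0124, 0.045]
eef_rot: [1.0, -0.0, -0.001, 0.0]
contact_force: [0.8, 0.8, 1.4]
gripper_width: 0.0436
grip_force: 0.0
```

```bash
python3 g.py 622.3,-6.2,36; python3 - <<'E'
from workcell import arm
import cv2
d=arm.read_camera("side")
cv2.imwrite("pics/10.png",cv2.resize(d["pixels"][150:250,310:430,::-1],None,fx=5,fy=5,interpolation=0))
E
```

```text
t 24.07 tcp [617.8 -12.4  45. ] F [0.8 0.8 1.4] w 43.6 grip 0.0
622.3,-6.2,36 shift [ 4.6 -6.2  9. ] rot [ 0.001  0.001 -0.001]
```

View pics/10.png

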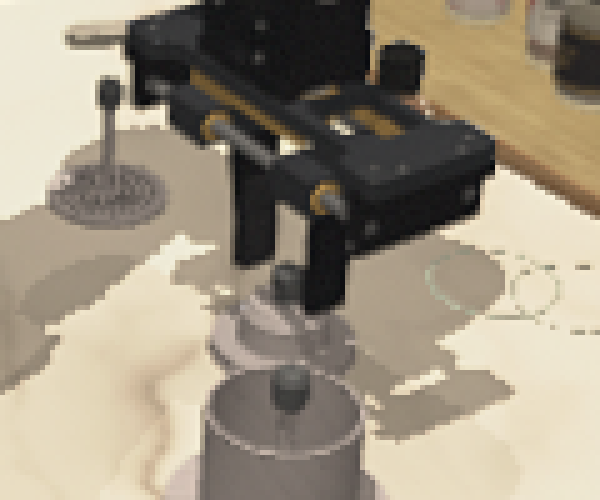

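The fingers straddle the lid knob, at about (285,285) in the crop, but off centre towards the right finger. I'll correct that, go down and grip.

carry_out --pt "4.5 -6 0 0 0 0 0.5" --pt "4.5 -6 0 0 0 0 0.5" --pt "4.5 -6 4 0 0 0 0.5" --pt "4.5 -6 8 0 0 0 0.5" --pt "4.5 -6 8 0 0 0 0.5" --pt "4.5 -6 8 0 0 0 0.5"

```text
clock: 24.62
tcp_pos: [0.6224, -0.0053, 0.0366]
eef_rot: [1.0, 0.0, -0.0, 0.0]
contact_force: [0.4, 0.6, 0.7]
gripper_width: 0.0432
grip_force: 0.0
```

carry_out --pt "0 0 0 0 0 0 0.35" --pt "0 0 0 0 0 0 0.3" --pt "0 0 0 0 0 0 0.25" --pt "0 0 0 0 0 0 0.2" --pt "0 0 0 0 0 0 0.1" --pt "0 0 0 0 0 0 0" --pt "0 0 0 0 0 0 0" --pt "0 0 0 0 0 0 0" --pt "0 0 0 0 0 0 0" --force 12

```text
clock: 25.37
tcp_pos: [0.6228, -0.0053, 0.037]
eef_rot: [1.0, 0.0, 0.0, 0.0]
contact_force: [-0.2, -0.5, 0.0]
gripper_width: 0.0165
grip_force: 12.0
```

carry_out --pt "0 0 -8 0 0 0 0" --pt "0 0 -30 0 0 0 0" --pt "0 0 -65 0 0 0 0" --pt "0 0 -100 0 0 0 0" --pt "0 0 -135 0 0 0 0" --pt "0 0 -170 0 0 0 0" --pt "0 0 -188 0 0 0 0" --pt "0 0 -188 0 0 0 0" --pt "0 0 -188 0 0 0 0"

```text
clock: 26.12
tcp_pos: [0.623, -0.005, 0.2267]
eef_rot: [1.0, 0.0, 0.001, -0.001]
contact_force: [0.3, 0.2, -1.4]
gripper_width: 0.0168
grip_force: 12.0
```

carry_out --pt "-15 18 0 0 0 0 0" --pt "-40 48 0 0 0 0 0" --pt "-65 78 0 0 0 0 0" --pt "-90 108 0 0 0 0 0" --pt "-115 138 0 0 0 0 0" --pt "-140 168 0 0 0 0 0" --pt "-158 188 0 0 0 0 0" --pt "-160 192 0 0 0 0 0" --pt "-160 192 0 0 0 0 0" --pt "-160 192 0 0 0 0 0"

```text
clock: 26.95
tcp_pos: [0.4626, -0.1971, 0.2241]
eef_rot: [1.0, -0.0, -0.001, -0.0]
contact_force: [-0.7, 0.2, 0.2]
gripper_width: 0.0162
grip_force: 12.0
```

```bash
python3 g.py 463,-197,168; python3 - <<'E'
from workcell import arm
import cv2
from h import *
s=arm.read_camera("side");o=arm.get_obs()["tcp_pos"]
print("skirt bottom",proj(s,o-[0,0,.037]),"rim",proj(s,(.4626,-.197,.137)))
cv2.imwrite("pics/11.png",cv2.resize(s["pixels"][150:290,310:430,::-1],None,fx=4,fy=4,interpolation=0))
E
```

```text
t 26.95 tcp [ 462.6 -197.1  224.1] F [-0.7  0.2  0.2] w 16.2 grip 12.0
463,-197,168 shift [ 0.5 -0.1 56.1] rot [-0.     0.001 -0.   ]
skirt bottom [368.98433603 209.26009569] rim [367.04230125 231.69885239]
```

View pics/11.png

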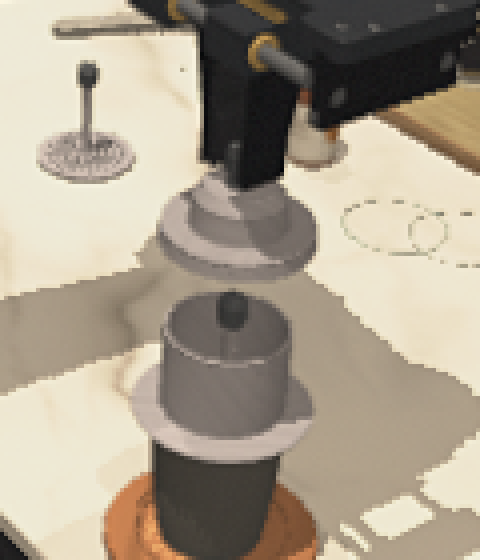

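The lid hangs level, from x=160 to 317 in the crop. The rim spans 161 to 291, which puts the lid about 1 px too far right. I'll shift it slightly and lower it.

carry_out --pt "-1 -0.5 8 0 0 0 0" --pt "-1 -0.5 20 0 0 0 0" --pt "-1 -0.5 32 0 0 0 0" --pt "-1 -0.5 40 0 0 0 0" --pt "-1 -0.5 45 0 0 0 0" --pt "-1 -0.5 45 0 0 0 0" --pt "-1 -0.5 45 0 0 0 0"

```text
clock: 27.58
tcp_pos: [0.4622, -0.1965, 0.1798]
eef_rot: [1.0, 0.0, -0.0, 0.0]
contact_force: [-0.4, 1.2, -1.0]
gripper_width: 0.0165
grip_force: 12.0
```

```bash
python3 g.py 461.6,-196.6,168; python3 - <<'E'
from workcell import arm
import cv2
from h import *
s=arm.read_camera("side");o=arm.get_obs()["tcp_pos"]
cv2.imwrite("pics/12.png",cv2.resize(s["pixels"][180:270,330:410,::-1],None,fx=6,fy=6,interpolation=0))
E
```

```text
t 27.58 tcp [ 462.2 -196.5  179.8] F [-0.4  1.2 -1. ] w 16.5 grip 12.0
461.6,-196.6,168 shift [-0.5  0.1 11.8] rot [0.    0.    0.001]
```

View pics/12.png

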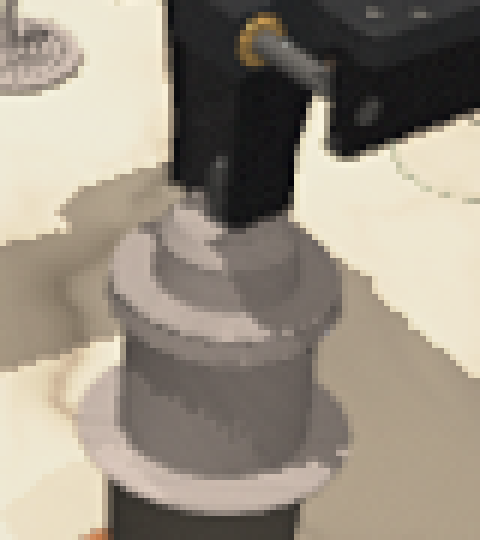

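The lid is centred over the chamber: 107 to 341 against 122 to 310 in the crop, which fits the perspective. I'll lower it slowly.

carry_out --pt "-0.5 0 2 0 0 0 0" --pt "-0.5 0 4 0 0 0 0" --pt "-0.5 0 6 0 0 0 0" --pt "-0.5 0 7 0 0 0 0" --pt "-0.5 0 8 0 0 0 0" --pt "-0.5 0 8 0 0 0 0" --pt "-0.5 0 8 0 0 0 0"

```text
clock: 28.22
tcp_pos: [0.4613, -0.1968, 0.172]
eef_rot: [1.0, 0.0, -0.0, 0.0]
contact_force: [-0.7, 0.6, -0.4]
gripper_width: 0.0161
grip_force: 12.0
```

carry_out --pt "0 0 0.7 0 0 0 0" --pt "0 0 1.4 0 0 0 0" --pt "0 0 2 0 0 0 0" --pt "0 0 2 0 0 0 0" --pt "0 0 2 0 0 0 0"

```text
clock: 28.63
tcp_pos: [0.4613, -0.1968, 0.1699]
eef_rot: [1.0, 0.0, -0.0, 0.0]
contact_force: [-0.0, 0.2, -0.1]
gripper_width: 0.0165
grip_force: 12.0
```

Skirt is round the chamber with no contact; seat is expected at about 167.

carry_out --pt "0 0 0.7 0 0 0 0" --pt "0 0 1.4 0 0 0 0" --pt "0 0 2 0 0 0 0" --pt "0 0 2 0 0 0 0" --pt "0 0 2 0 0 0 0"

```text
clock: 29.05
tcp_pos: [0.4613, -0.1968, 0.1679]
eef_rot: [1.0, 0.0, -0.0, -0.0]
contact_force: [-0.8, -0.3, -0.2]
gripper_width: 0.0165
grip_force: 12.0
```

carry_out --pt "0 0 0.5 0 0 0 0" --pt "0 0 1 0 0 0 0" --pt "0 0 1.3 0 0 0 0" --pt "0 0 1.3 0 0 0 0"

```text
clock: 29.38
tcp_pos: [0.4616, -0.1969, 0.1673]
eef_rot: [1.0, 0.0, 0.0, 0.0]
contact_force: [-0.1, 0.5, 3.3]
gripper_width: 0.0163
grip_force: 12.0
```

Contact at 167.3, as expected. Release and retreat.

carry_out --pt "0 0 0 0 0 0 0.25" --pt "0 0 0 0 0 0 0.3" --pt "0 0 0 0 0 0 0.4" --pt "0 0 0 0 0 0 0.5" --pt "0 0 0 0 0 0 0.5"

```text
clock: 29.8
tcp_pos: [0.4612, -0.1967, 0.1664]
eef_rot: [1.0, 0.0, -0.0, -0.0]
contact_force: [-0.1, -0.4, 0.4]
gripper_width: 0.0382
grip_force: 0.0
```

carry_out --pt "0 0 -8 0 0 0 0.5" --pt "0 0 -35 0 0 0 0.5" --pt "0 0 -70 0 0 0 0.5" --pt "0 -30 -80 0 0 0 0.5" --pt "0 -70 -80 0 0 0 0.5" --pt "0 -110 -80 0 0 0 0.5" --pt "0 -150 -80 0 0 0 0.5" --pt "0 -180 -80 0 0 0 0.5" --pt "0 -180 -80 0 0 0 0.5" --pt "0 -180 -80 0 0 0 0.5"

```text
clock: 30.63
tcp_pos: [0.4614, -0.0154, 0.2474]
eef_rot: [1.0, 0.002, 0.0, -0.0]
contact_force: [0.4, -0.6, -0.1]
gripper_width: 0.0431
grip_force: 0.0
```

```bash
python3 g.py; python3 - <<'E'
from workcell import arm
import cv2
d=arm.read_camera("side");e=arm.read_camera("top")
a=d["pixels"][190:320,300:430,::-1];b=e["pixels"][150:280,360:490,::-1]
cv2.imwrite("pics/13.png",cv2.hconcat([cv2.resize(a,(390,390),interpolation=0),cv2.resize(b,(390,390),interpolation=0)]))
E
```

```text
t 30.63 tcp [461.4 -15.4 247.4] F [ 0.4 -0.6 -0.1] w 43.1 grip 0.0
```

View pics/13.png

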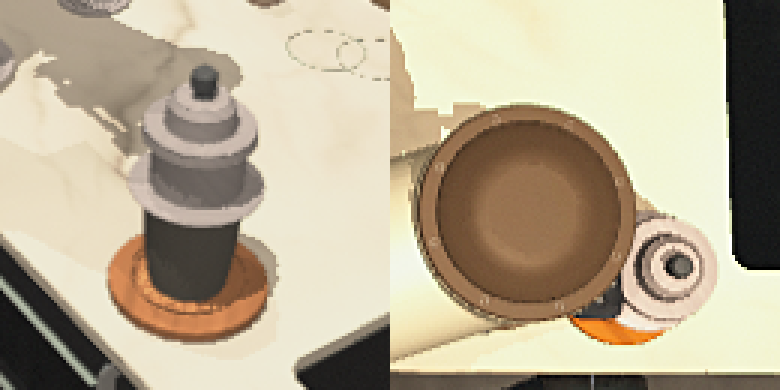

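The stack is complete and level. The lid knob is at (204,82) in the left crop, the skirt is round the chamber, and the robot is clear.

```bash
python3 -c "
from workcell import arm
print(arm.finish_job())"
```

```text
the job is handed in; nothing more can be done
None
```

I built the stack in the order asked (cup in the coaster, small filter, press, lid) and set each piece down on light contact; the last pictures show it level and home. I never touched the big filter's parts, and I handed the job in at about 31 s.

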